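# Take the tea-for-one set apart and lay it for serving

## Task

The tea has drawn, so take the stacked tea-for-one set apart and lay it for serving: hang the steel infuser in the white drip holder, right down onto its collar; stand the blue teapot in the middle of the cork trivet and put its lid back on it; and set the cup upright in the middle of its saucer. Keep the full pot level, lower each piece into place rather than letting it drop, and leave the sugar jar and the tea caddy where they stand.

Things in the scene. Friction and masses are not known exactly. Their poses are not given: they have to be found in the camera images.
- lid: Teapot lid, 54 mm across, 34.5 high: grey-blue disc, pale wooden knob on top (21 mm thick, 17 to 34.5 mm above origin: grip here), plug 40 mm across and 8 long below. Origin: centre of the plug's underside, z up. Starts on top of the infuser, plug in its mouth, origin 58 mm above the infuser's. Seated on the bare teapot: 80 mm above the pot's. On the worktop it stands on its plug.
- infuser: Steel tea infuser, 66 mm high: tube 42 mm across with tapered foot (31 at the tip); at the top a collar 64 mm across (52 to 66 mm above origin: grip across it), mouth 46 wide. Origin: centre of the foot, z up. Starts hanging by its collar in the teapot's mouth, origin 36 mm above the pot's; lift 55 mm to clear. Fully home in the drip holder: 24 mm above the holder's origin.
- teapot: Grey-blue teapot, 88 mm high: foot 83 mm across, 6 tall; belly 103; upright neck 56 mm across, 71 to 88 mm above origin (with the infuser out, grip across it), mouth 47 wide. Spout along its +y (to 83 mm), handle along -y (to 87 mm), both below 71 mm. Origin: centre of the foot's underside, z up. 0.34 kg. Starts on the cup, foot in its mouth, origin 52 mm above the cup's; lift 10 mm to clear.
- cup: Wide grey-blue cup, 58 mm high, rim 108 mm across, wall 8.5 thick, inner floor 6 mm above origin, foot 60 across. Loop handle along its -y (to 87 mm from the axis). Grip the rim wall from above, one finger inside, away from the handle (mid-wall 49.5 mm from the axis). Origin: centre of the foot's underside, z up. 0.22 kg. Starts under the teapot.
- saucer: Grey-blue saucer, fixed in place, 136 mm across, rim 14 mm high; flat well 84 mm across, its floor 5 mm above the origin. Origin: centre of its underside. The cup belongs in its middle.
- trivet: Round cork trivet, fixed in place, 120 mm across, 10 mm thick. Origin: centre of its underside. The teapot belongs in its middle.
- drip_holder: White ceramic drip holder for the infuser, fixed in place: upright open tube 76 mm high, 60 mm across at the top, bore 50 mm wide and 68 mm deep, foot 74 mm across. Origin: centre of its underside.
- sugar_jar: Glass sugar jar with a grey screw lid, 64 mm across, 90 mm high; to be left alone. Origin: centre of its underside.
- tea_caddy: Dark blue jar (tea caddy), 54 mm across, 99 mm high; to be left alone. Origin: centre of its underside.

How it is judged:
By the outcome, as a careful person would: the job done as asked, in the order asked, and still so for the second after the job is handed in, with the robot touching nothing.
It also fails if it takes over 115 s, if anything falls off the work surface, if the arm or the gripper's body presses on something with over 40 N, if the wrist force passes 120 N, or if a joint passes its speed limit or range.

## Robot

A 6-joint arm with a two-finger parallel gripper is mounted at the origin on a cart in front of the work surface, level with it; the furniture and walls round the work are solid. World frame = base frame: x ahead of the robot, y to its left, z up, the work surface at z = 0. Lengths are in m, angles in rad, forces in N, time in s.
With the tool pointing down it reaches from about 0.325 to 0.85 m from the base axis. Payload 4.4 kg.
Tool frame: the origin (TCP) lies midway between the tips of the shut fingers; the grasp point (between the pads) lies 19 mm behind it; z points along the fingers, y is the line along which they close (so a half turn about z gives the same grasp; the last joint's range is limited). The gripper opens to 94 mm and grips with 3 to 60 N. Pads are 16 mm wide; open, the fingers measure 119 mm over their backs; the gripper's body (75 mm by 177 mm) begins 78 mm behind the grasp point.
Start: joints at [1.188, 0.207, 1.542, -0, 1.393, -0.15], TCP at [0.132, 0.56, 0.205] pointing down, gripper open.
Joint ranges: [-2.73, 2.73], [-0.86, 2.22], [0.23, 2.46], [-1.11, 4.25], [0.08, 2.63], [-2.82, 2.82]. Speed limits (rad/s): [2.79, 2.79, 3.14, 3.14, 3.14, 3.14].

## Interface

Orientations are given as a unit quaternion [w, x, y, z].
In Python, from bench import arm gives the robot as it stands.
- The arm moves only by the shell command python3 -m creep FILE [OPENING], which reads ROWS from the file FILE. ROWS is a JSON list of rows, 1 to 5 of them, each written [[dx, dy, dz], turn]: dx, dy, dz in m, then a turn about the tool's z in rad; each row shifts and turns the commanded pose from where the row before left it, along the tool's axes as they then stand; what a row does not reach is not made up. A row lasts 1/10 s, in which the tool goes at most 0.05 m and 0.15 rad, less where a joint would pass 70% of its speed; a pose out of reach is approached as far as the arm can. OPENING is the opening from 0.0 (shut) to 1.0 (fully open), set as the command begins (- or left out keeps the last). The fingers move at their own pace and stop on an object; the grip force is fixed at half the most. Time passes only in rows, so rows that do not move let the fingers close. It prints the time, the measured TCP pose, the force, the opening and the grip force at its end. Input that does not fit is refused with a message, and nothing moves.
- arm.read_state(): the state, without advancing time (a new reading comes with each control period).
- arm.snapshot(name): name is "scene" or "top" or "wrist"; returns a dict with "pixels" (480x640x3 uint8, red, green, blue), "z_map" (480x640 float32, m along the optical axis (not along the pixel's ray), 0 where there is no reading), "fx", "fy", "cx", "cy" (pixels), "rvec" (rotation vector, rad) and "tvec" (3), from world to camera coordinates, as OpenCV has them. Camera axes: x right, y down, z forward; pixel columns grow to the right and rows downward; lengths in m; the calibration is good to about 2 mm. A picture is of the moment at which its call begins.
- arm.hand_in(): hands the job in; it is judged then, once.
The state is a dict: "time_s": time; "qpos": joint angles; "joint_vel": joint speeds; "tau": joint torques, N m; "tcp_pos": TCP position; "ee_rot": TCP orientation; "ft_force": force on the tool from outside, world axes, zero at the start; "wrist_torque": the same for the moment, N m; "width": opening from 0.0 (shut) to 1.0 (fully open); "grip_force": force on a finger pad.
Only numpy, scipy, OpenCV 4.12 (cv2) and the standard library are available. Lean on these libraries where they do the work, as an engineer would, in place of code of your own. Each camera call takes 0.05 s, during which the arm holds its last target. There are 200 camera calls.

## Working session

There is one attempt and no reset: what is moved stays moved. The work goes in short steps, Python scripts to look and compute and a shell command to move; the robot and the scene stay as the last step left them, time stands still between calls to the robot, and variables do not carry over. Pictures are saved under pics/ and viewed, at most 14 in all, crops included, and the job is handed in when it is done.

```bash
mkdir -p pics; ls
python3 - <<'E'
from bench import arm
import cv2,numpy as np
for n in ["scene","top"]:
    s=arm.snapshot(n); cv2.imwrite(f"pics/{n}0.png",s["pixels"][:,:,::-1]); np.savez(f"{n}0.npz",**s)
    print(n,s["fx"],s["cx"],s["cy"],s["rvec"],s["tvec"],(s["z_map"]>0).mean())
print(arm.read_state())
E
```

```text
pics
scene 540.3549379862211 326.9556850007127 243.89010960863286 [ 2.05784379 -1.18479736  0.52034375] [-0.06098574  0.52631742  0.4739588 ] 0.995859375
top 436.62132513594406 320.8659110084752 242.85228558046688 [ 2.20389357 -2.17403641  0.11733803] [0.2747415  0.614909   0.95719308] 0.9960481770833334
{'time_s': 0.1, 'qpos': array([ 1.18850537e+00,  2.07346149e-01,  1.54278755e+00, -7.77060006e-07,
        1.39352614e+00, -1.50533198e-01]), 'joint_vel': array([-0.00100521, -0.00167282, -0.00303252,  0.00032951,  0.00047891,
       -0.00074287]), 'tau': array([-2.19467011e-04, -3.71860528e+01, -2.82293934e+01,  7.01109110e-02,
        3.10732587e-02, -2.84806231e-05]), 'tcp_pos': array([0.13182527, 0.55893454, 0.20441165]), 'ee_rot': array([-2.71747783e-04,  1.15619587e-01,  9.93293030e-01, -9.97233137e-04]), 'ft_force': array([ 0.50126183, -0.44539474,  0.14357758]), 'wrist_torque': array([ 0.0314241 ,  0.0012615 , -0.02472442]), 'grip_force': 0.0, 'width': 0.9981304257237286}
```

View pics/scene0.png

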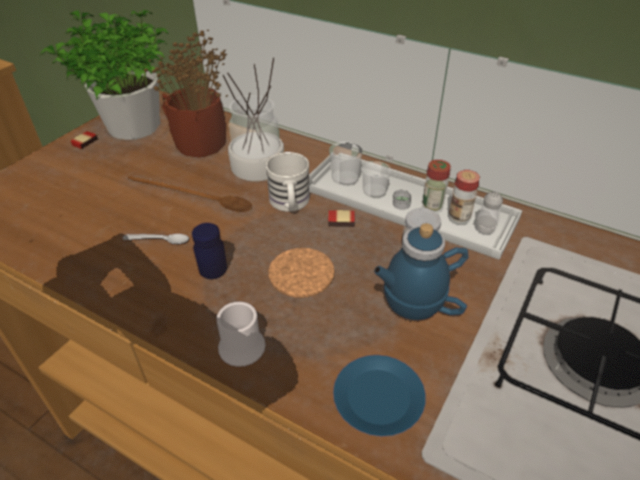

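View pics/top0.png

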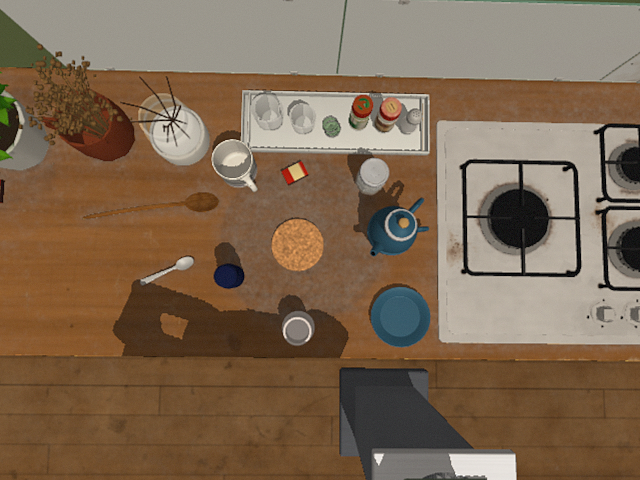

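The scene view shows the stack at (418,275), sugar jar behind it (422,225), trivet (301,271), holder (240,335), saucer (379,395) and caddy (209,250). In the top view: stack (400,225), trivet (297,244), holder (298,328), saucer (400,316), jar (373,175), caddy (229,275).

```bash
cat > h.py <<'E'
import numpy as np,cv2
def cloud(s):
    R=cv2.Rodrigues(np.asarray(s["rvec"]))[0];v,u=np.mgrid[:480,:640];z=s["z_map"]
    P=np.stack([(u-s["cx"])/s["fx"]*z,(v-s["cy"])/s["fy"]*z,z],-1)
    return (P-np.ravel(s["tvec"]))@R
def ray(s,u,v,z):
    R=cv2.Rodrigues(np.asarray(s["rvec"]))[0];c=-R.T@np.ravel(s["tvec"])
    d=R.T@np.array([(u-s["cx"])/s["fx"],(v-s["cy"])/s["fy"],1]);return (c+d*(z-c[2])/d[2])
def fitc(p):
    A=np.c_[2*p,np.ones(len(p))];x=np.linalg.lstsq(A,(p**2).sum(1),rcond=None)[0]
    return x[:2],np.sqrt(x[2]+x[:2]@x[:2])
def load(n):return dict(np.load(n+".npz"))
def tri(a,ua,b,ub):
    M=[]
    for s,(u,v) in((a,ua),(b,ub)):
        R=cv2.Rodrigues(np.asarray(s["rvec"]))[0];K=np.array([[s["fx"],0,s["cx"]],[0,s["fy"],s["cy"]],[0,0,1]])
        M.append(K@np.c_[R,np.ravel(s["tvec"])])
    X=cv2.triangulatePoints(M[0],M[1],np.float64(ua),np.float64(ub)).ravel();return X[:3]/X[3]
E
python3 - <<'E'
from h import *
T=load("top0");S=load("scene0")
t=T["pixels"][150:370,200:450][:,:,::-1]
a=cv2.resize(t[25:125,140:250],None,fx=5,fy=5,interpolation=cv2.INTER_CUBIC)
b=S["pixels"][200:340,360:490][:,:,::-1]; b=cv2.resize(b,None,fx=3.57,fy=3.57,interpolation=cv2.INTER_CUBIC)[:500]
im=np.hstack([a,b]);im=cv2.resize(im,None,fx=.78,fy=.78);print(im.shape);cv2.imwrite("pics/crop1.png",im)
for n,s in(("top",T),("scene",S)):
    P=cloud(s);x=s["pixels"].astype(int);hsv=cv2.cvtColor(s["pixels"],cv2.COLOR_RGB2HSV)
    blue=(hsv[...,0]>90)&(hsv[...,0]<115)&(hsv[...,1]>80)
    def rep(k,m):
        p=P[m]
        if len(p)<8: print(n,k,len(p));return
        h=cv2.convexHull(np.float32(p[:,:2]))[:,0].astype(float)
        print(n,k,len(p),"med",p.mean(0).round(4),"circ",[np.round(q,4) for q in fitc(h)],"z",np.percentile(p[:,2],[2,50,98]).round(4))
    if n=="top": c={k:P[v,u] for k,(u,v) in dict(sau=(400,316),tri=(297,244),hol=(298,316),knob=(404,222),jar=(373,172),cad=(229,275)).items()};print({k:v.round(3) for k,v in c.items()})
    near=lambda k,r:np.hypot(*(P[...,:2]-c[k][:2]).transpose(2,0,1))<r
    z=P[...,2]
    rep("saucer",near("sau",.09)&blue&(z<.03)); rep("well",near("sau",.03)&blue&(z<.03))
    rep("triv",near("tri",.085)&(z>.005)&(z<.02))
    rep("holtop",near("hol",.06)&(z>.07)&(z<.09))
    rep("jar",near("jar",.045)&(z>.08)&(z<.1))
    rep("cad",near("cad",.05)&(z>.09)&(z<.11))
    for lo,hi in((.03,.05),(.05,.06),(.06,.1),(.125,.137),(.137,.15),(.15,.156),(.156,.163),(.163,.185)): rep(f"st{lo}",near("knob",.1)&(z>lo)&(z<hi)&~near("jar",.04))
E
```

```text
(390, 791, 3)
{'sau': array([0.449, 0.102, 0.005]), 'tri': array([0.609, 0.337, 0.009]), 'hol': array([0.452, 0.33 , 0.074]), 'knob': array([0.64 , 0.129, 0.179]), 'jar': array([0.759, 0.175, 0.088]), 'cad': array([0.536, 0.472, 0.098])}
top saucer 2752 med [0.4484 0.1016 0.0065] circ [array([0.4488, 0.1026]), np.float64(0.0662)] z [0.0004 0.0058 0.0144]
top well 555 med [0.4492 0.1017 0.0037] circ [array([0.4492, 0.1015]), np.float64(0.0296)] z [-0.0004  0.0039  0.007 ]
top triv 2079 med [0.6086 0.3376 0.0085] circ [array([0.6076, 0.3407]), np.float64(0.0612)] z [0.0053 0.0085 0.0122]
top holtop 202 med [0.4232 0.3331 0.0742] circ [array([0.4228, 0.3329]), np.float64(0.0294)] z [0.0709 0.0742 0.0774]
top jar 692 med [0.759  0.1743 0.0877] circ [array([0.7597, 0.174 ]), np.float64(0.0314)] z [0.0823 0.0879 0.0911]
top cad 430 med [0.5355 0.4816 0.0962] circ [array([0.5355, 0.4822]), np.float64(0.0237)] z [0.0912 0.0962 0.1001]
top st0.03 57 med [0.6411 0.0731 0.0457] circ [array([0.6418, 0.1175]), np.float64(0.0645)] z [0.0393 0.0466 0.0498]
top st0.05 129 med [0.6198 0.1528 0.0559] 
[... 1657 characters left out ...]
.6101 0.1152 0.0822] circ [array([0.6521, 0.1295]), np.float64(0.0665)] z [0.0603 0.0836 0.0994]
scene st0.125 210 med [0.6183 0.1248 0.1307] circ [array([0.6379, 0.1304]), np.float64(0.0279)] z [0.1252 0.1308 0.1367]
scene st0.137 173 med [0.6157 0.1236 0.145 ] circ [array([0.638 , 0.1308]), np.float64(0.0314)] z [0.1372 0.1457 0.1498]
scene st0.15 238 med [0.6222 0.1287 0.154 ] circ [array([0.6388, 0.1308]), np.float64(0.0319)] z [0.1503 0.1547 0.1559]
scene st0.156 463 med [0.63   0.1277 0.1597] circ [array([0.6382, 0.1309]), np.float64(0.0304)] z [0.1561 0.1599 0.1628]
scene st0.163 341 med [0.6357 0.1285 0.171 ] circ [array([0.6395, 0.1303]), np.float64(0.0193)] z [0.1631 0.1661 0.1832]
```

View pics/crop1.png

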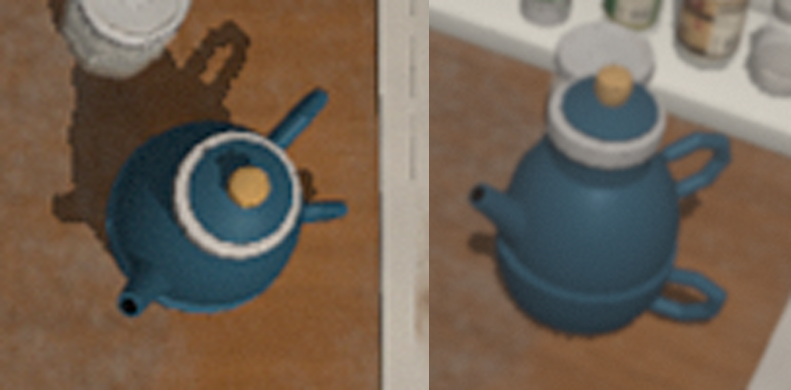

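The crop shows the stack upright: spout tip at about top px (373,253), pot handle tip (422,199), cup handle tip (427,229), and the knob at (404,223). The axis is about (0.639, 0.1306), and both views agree on the heights.

```bash
cat > go.py <<'E'
import sys,numpy as np
from bench import arm
from scipy.spatial.transform import Rotation as Ro
s=arm.read_state();w=s["ee_rot"];R=Ro.from_quat([w[1],w[2],w[3],w[0]]).as_matrix()
t=np.array([float(a) for a in sys.argv[1:4]]);d=R.T@(t-s["tcp_pos"])
print("t",s["time_s"],"tcp",s["tcp_pos"].round(4),"yaw_y",round(np.arctan2(R[1,1],R[0,1]),4),"tilt",R[:2,2].round(4),"F",s["ft_force"].round(1),"w",round(s["width"],3),"g",round(s["grip_force"],1),"\n move",d.round(4),"norm",round(np.linalg.norm(d),4))
E
python3 - <<'E'
from h import *
T=load("top0");S=load("scene0");c=np.array([.6392,.1306])
sp=tri(T,(372.8,252.7),S,(378.3,271.1));print("spout",sp,np.degrees(np.arctan2(*(sp[:2]-c)[::-1])))
for k,p,z in(("poth",(422,199.4),.11),("cuph",(427,228.6),.04)):
    q=ray(T,*p,z);print(k,q,np.degrees(np.arctan2(*(q[:2]-c)[::-1])),np.hypot(*(q[:2]-c)))
E
echo '[[[-0.04,-0.02,-0.01],0],[[-0.04,-0.02,-0.01],0],[[-0.04,-0.02,-0.01],0],[[-0.04,-0.02,-0.01],0],[[-0.04,-0.02,0],0]]' > next.json && python3 -m creep next.json 1.0
echo '[[[-0.04,-0.02,0],0],[[-0.04,-0.02,0],0],[[-0.04,-0.02,0],0],[[-0.04,-0.02,0],0],[[-0.04,-0.02,0],0]]' > next.json && python3 -m creep next.json
echo '[[[-0.04,-0.02,0],0],[[-0.04,-0.02,0],0],[[-0.04,-0.02,0],0],[[-0.04,-0.02,0],0],[[0,0,0],0]]' > next.json && python3 -m creep next.json
python3 go.py .6392 .1306 .168
```

```text
spout [0.58548286 0.17781051 0.10963115] 138.68865411250925
poth [0.69712915 0.0765682  0.11      ] -43.00634705030105 0.07921629875169298
cuph [0.6448896  0.04787569 0.04      ] -86.06551509834804 0.08291973369260923
time_s: 0.6
tcp_pos: [0.3053, 0.4156, 0.2468]
ee_rot: [0.001, 0.115, 0.993, 0.001]
ft_force: [-0.1, 0.5, 0.0]
width: 1.001
grip_force: 0.0
time_s: 1.1
tcp_pos: [0.4763, 0.2715, 0.245]
ee_rot: [-0.0, 0.116, 0.993, -0.0]
ft_force: [0.1, 1.6, 0.3]
width: 1.003
grip_force: 0.0
time_s: 1.6
tcp_pos: [0.6158, 0.154, 0.2439]
ee_rot: [0.0, 0.119, 0.993, -0.001]
ft_force: [-0.0, 0.2, 0.4]
width: 0.998
grip_force: 0.0
t 1.6 tcp [0.6158 0.154  0.2439] yaw_y 1.3331 tilt [-0.0002 -0.0019] F [-0.   0.2  0.4] w 0.998 g 0.0 
 move [-0.0282 -0.0171  0.0759] norm 0.0828
```

```bash
echo '[[[-0.015,-0.009,0],0],[[-0.013,-0.008,0],0],[[0,0,0],0],[[0,0,0],0]]' > next.json && python3 -m creep next.json
python3 go.py .6392 .1306 .168
python3 - <<'E'
from bench import arm
from h import *
s=arm.snapshot("wrist");cv2.imwrite("pics/w1.png",s["pixels"][:,:,::-1]);np.savez("w1.npz",**s)
P=cloud(s);z=P[...,2];print(s["fx"],s["tvec"])
for lo,hi in((.145,.156),(.156,.163),(.165,.19)):
    m=(z>lo)&(z<hi)&(np.hypot(P[...,0]-.639,P[...,1]-.1306)<.04)
    if m.sum()>20: print(lo,m.sum(),[np.round(q,4) for q in fitc(cv2.convexHull(np.float32(P[m][:,:2]))[:,0].astype(float))],np.percentile(z[m],[2,50,98]))
E
```

```text
time_s: 2.0
tcp_pos: [0.6358, 0.1359, 0.2455]
ee_rot: [-0.0, 0.115, 0.993, 0.0]
ft_force: [0.2, -0.2, 0.3]
width: 0.999
grip_force: 0.0
t 2.0 tcp [0.6358 0.1359 0.2455] yaw_y 1.3393 tilt [-0.0004  0.0004] F [ 0.2 -0.2  0.3] w 0.999 g 0.0 
 move [-0.0045 -0.0044  0.0774] norm 0.0777
365.72805454349566 [-0.27776805 -0.60511338  0.29276847]
0.145 1497 [array([0.6397, 0.1289]), np.float64(0.0317)] [0.14701298 0.15359234 0.15543553]
0.156 2985 [array([0.6404, 0.1282]), np.float64(0.0266)] [0.15645458 0.15958401 0.16269298]
0.165 657 [array([0.6401, 0.1283]), np.float64(0.0098)] [0.17212109 0.17952321 0.18128369]
```

View pics/w1.png

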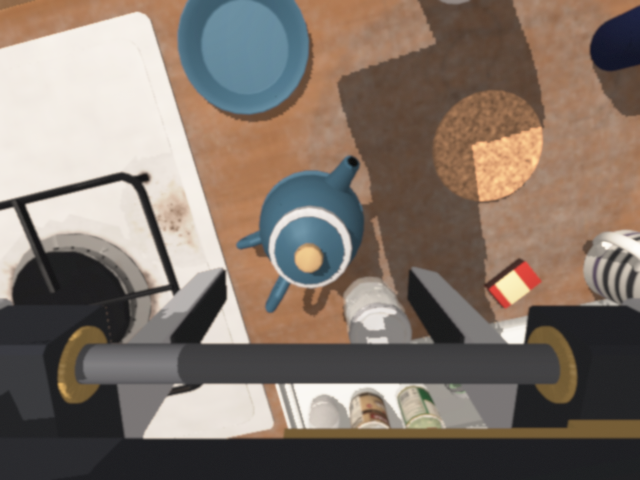

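The wrist view shows the knob at (308,258) with the fingers either side and clear of the jar. Descending on the knob.

```bash
echo '[[[-0.005,-0.005,0.02],0],[[0,0,0.02],0],[[0,0,0.02],0],[[0,0,0.012],0],[[0,0,0.004],0]]' > next.json && python3 -m creep next.json
echo '[[[0,0,0],0],[[0,0,0],0]]' > next.json && python3 -m creep next.json
python3 go.py .6396 .1297 .168
```

```text
time_s: 2.55
tcp_pos: [0.6384, 0.1301, 0.1678]
ee_rot: [-0.001, 0.115, 0.993, -0.0]
ft_force: [0.1, -0.2, 0.6]
width: 0.998
grip_force: 0.0
time_s: 2.75
tcp_pos: [0.6405, 0.1298, 0.1707]
ee_rot: [0.001, 0.115, 0.993, 0.0]
ft_force: [0.3, 0.2, -0.3]
width: 1.0
grip_force: 0.0
t 2.75 tcp [0.6405 0.1298 0.1707] yaw_y 1.3393 tilt [0.0021 0.0002] F [ 0.3  0.2 -0.3] w 1.0 g 0.0 
 move [ 0.0009 -0.0003  0.0027] norm 0.0029
```

```bash
echo '[[[0,0,0.003],0],[[0,0,0],0],[[0,0,0],0],[[0,0,0],0],[[0,0,0],0]]' > next.json && python3 -m creep next.json 0.0
echo '[[[0,0,0],0],[[0,0,0],0],[[0,0,0],0],[[0,0,0],0],[[0,0,0],0]]' > next.json && python3 -m creep next.json
echo '[[[0,0,0],0],[[0,0,0],0],[[0,0,0],0],[[0,0,0],0],[[0,0,0],0]]' > next.json && python3 -m creep next.json
python3 go.py .53 .21 .25
```

```text
time_s: 3.25
tcp_pos: [0.64, 0.1294, 0.1666]
ee_rot: [0.0, 0.116, 0.993, 0.0]
ft_force: [-0.3, 0.7, -0.3]
width: 0.609
grip_force: 0.0
time_s: 3.75
tcp_pos: [0.6398, 0.1294, 0.1664]
ee_rot: [-0.0, 0.116, 0.993, -0.0]
ft_force: [-0.1, 0.3, 0.5]
width: 0.203
grip_force: 30.0
time_s: 4.25
tcp_pos: [0.6398, 0.1294, 0.1664]
ee_rot: [-0.0, 0.116, 0.993, -0.0]
ft_force: [-0.1, -0.6, 0.1]
width: 0.201
grip_force: 30.0
t 4.25 tcp [0.6398 0.1294 0.1664] yaw_y 1.339 tilt [-0.     -0.0001] F [-0.1 -0.6  0.1] w 0.201 g 30.0 
 move [ 0.1254  0.0532 -0.0836] norm 0.1598
```

```bash
echo '[[[0,0,-0.004],0],[[0,0,-0.008],0],[[0,0,-0.015],0],[[0,0,-0.025],0],[[0,0,-0.01],0]]' > next.json && python3 -m creep next.json
echo '[[[0.03,0.013,0],0],[[0.04,0.017,0],0],[[0.04,0.017,0],0],[[0.015,0.006,0],0],[[0,0,0],0]]' > next.json && python3 -m creep next.json
echo '[[[0,0,0.03],0],[[0,0,0.04],0],[[0,0,0.04],0],[[0,0,0.03],0],[[0,0,0.02],0]]' > next.json && python3 -m creep next.json
echo '[[[0,0,0.01],0],[[0,0,0],0],[[0,0,0],0]]' > next.json && python3 -m creep next.json
python3 go.py .53 .21 .0204
```

```text
time_s: 4.75
tcp_pos: [0.6418, 0.1296, 0.2329]
ee_rot: [0.003, 0.116, 0.993, 0.001]
ft_force: [0.0, -1.0, -0.6]
width: 0.202
grip_force: 30.0
time_s: 5.25
tcp_pos: [0.5293, 0.2111, 0.2294]
ee_rot: [0.001, 0.114, 0.993, 0.0]
ft_force: [0.5, 0.6, -0.8]
width: 0.204
grip_force: 30.0
time_s: 5.75
tcp_pos: [0.5306, 0.2081, 0.0657]
ee_rot: [-0.001, 0.116, 0.993, -0.001]
ft_force: [0.2, -0.3, -0.7]
width: 0.201
grip_force: 30.0
time_s: 6.05
tcp_pos: [0.5321, 0.2095, 0.0595]
ee_rot: [0.001, 0.116, 0.993, 0.0]
ft_force: [0.2, 0.2, -0.3]
width: 0.202
grip_force: 30.0
t 6.05 tcp [0.5321 0.2095 0.0595] yaw_y 1.3383 tilt [0.0022 0.0003] F [ 0.2  0.2 -0.3] w 0.202 g 30.0 
 move [ 0.0022 -0.0001  0.0391] norm 0.0391
```

```bash
echo '[[[0,0,0.015],0],[[0,0,0.01],0],[[0,0,0.006],0],[[0,0,0.003],0],[[0,0,0],0]]' > next.json && python3 -m creep next.json
python3 go.py .53 .21 .0204
echo '[[[0,0,0.002],0],[[0,0,0.001],0],[[0,0,0],0]]' > next.json && python3 -m creep next.json
echo '[[[0,0,0.001],0],[[0,0,0],0]]' > next.json && python3 -m creep next.json
python3 go.py .53 .21 .0204
```

```text
time_s: 6.55
tcp_pos: [0.5298, 0.2097, 0.0237]
ee_rot: [-0.001, 0.116, 0.993, -0.0]
ft_force: [-0.2, 0.4, 0.4]
width: 0.205
grip_force: 30.0
t 6.55 tcp [0.5298 0.2097 0.0237] yaw_y 1.3391 tilt [-0.0013 -0.0003] F [-0.2  0.4  0.4] w 0.205 g 30.0 
 move [-0.0001  0.0004  0.0033] norm 0.0033
time_s: 6.85
tcp_pos: [0.5305, 0.2098, 0.0216]
ee_rot: [0.0, 0.116, 0.993, 0.0]
ft_force: [0.5, -0.9, 0.2]
width: 0.203
grip_force: 30.0
time_s: 7.05
tcp_pos: [0.5304, 0.2098, 0.0205]
ee_rot: [0.0, 0.116, 0.993, 0.0]
ft_force: [0.2, 0.1, -0.1]
width: 0.205
grip_force: 30.0
t 7.05 tcp [0.5304 0.2098 0.0205] yaw_y 1.339 tilt [0.0001 0.    ] F [ 0.2  0.1 -0.1] w 0.205 g 30.0 
 move [0.0004 0.0001 0.0001] norm 0.0005
```

```bash
echo '[[[0,0,0.001],0],[[0,0,0],0]]' > next.json && python3 -m creep next.json | grep -E 'tcp|ft'
echo '[[[0,0,0.001],0],[[0,0,0],0]]' > next.json && python3 -m creep next.json| grep -E 'tcp|ft'
```

```text
tcp_pos: [0.5305, 0.2098, 0.0204]
ft_force: [-1.7, -1.1, 5.2]
tcp_pos: [0.5306, 0.2098, 0.0203]
ft_force: [-4.0, -1.5, 10.2]
```

```bash
echo '[[[0,0,-0.001],0],[[0,0,0],0],[[0,0,0],0],[[0,0,0],0],[[0,0,0],0]]' > next.json && python3 -m creep next.json 1.0 | tail -3
echo '[[[0,0,0],0],[[0,0,0],0],[[0,0,0],0],[[0,0,0],0]]' > next.json && python3 -m creep next.json | tail -2
echo '[[[0,0,-0.03],0],[[0,0,-0.04],0],[[0,0,-0.05],0],[[0,0,-0.05],0],[[0,0,-0.03],0]]' > next.json && python3 -m creep next.json| grep tcp
echo '[[[-0.04,-0.017,0],0],[[-0.04,-0.017,0],0],[[-0.03,-0.012,0],0],[[-0.015,-0.007,0],0],[[0,0,0],0]]' > next.json && python3 -m creep next.json| grep tcp
echo '[[[0,0,0],0],[[0,0,0],0]]' > next.json && python3 -m creep next.json| grep tcp
python3 - <<'E'
from bench import arm
from h import *
for n in("wrist","top"):
    s=arm.snapshot(n);np.savez(n+"2.npz",**s)
    P=cloud(s);z=P[...,2]
    for lo,hi,c in((.145,.156,(.6396,.13)),(.02,.04,(.53,.21))):
        m=(z>lo)&(z<hi)&(np.hypot(P[...,0]-c[0],P[...,1]-c[1])<.04)
        if m.sum()>20: print(n,lo,m.sum(),[np.round(q,4) for q in fitc(cv2.convexHull(np.float32(P[m][:,:2]))[:,0].astype(float))],np.percentile(z[m],[2,50,98]))
E
python3 go.py .6396 .1297 .141
```

```text
ft_force: [-0.3, -0.2, 1.0]
width: 0.588
grip_force: 0.0
width: 0.933
grip_force: 0.0
tcp_pos: [0.5322, 0.2102, 0.2244]
tcp_pos: [0.6407, 0.128, 0.2188]
tcp_pos: [0.6386, 0.1307, 0.2194]
wrist 0.145 3351 [array([0.6397, 0.129 ]), np.float64(0.0316)] [0.14613579 0.15346351 0.15495305]
wrist 0.02 389 [array([0.5315, 0.2085]), np.float64(0.0099)] [0.02718107 0.03344392 0.03539831]
top 0.145 238 [array([0.6395, 0.131 ]), np.float64(0.0314)] [0.14668499 0.15188501 0.154842  ]
top 0.02 68 [array([0.5312, 0.2109]), np.float64(0.0096)] [0.02619783 0.03140853 0.03485573]
t 9.65 tcp [0.6389 0.1307 0.2196] yaw_y 1.3407 tilt [-0.0003  0.0002] F [ 0.2 -0.  -1. ] w 0.997 g 0.0 
 move [-0.001  -0.0008  0.0786] norm 0.0787
```

Lid stands well. Now the infuser collar.

```bash
echo '[[[-0.001,-0.001,0.03],0],[[0,0,0.03],0],[[0,0,0.02],0],[[0,0,0.006],0],[[0,0,0],0]]' > next.json && python3 -m creep next.json | grep tcp
echo '[[[0,0,0.002],0],[[0,0,0],0]]' > next.json && python3 -m creep next.json | grep -E 'tcp|ft'
python3 go.py .6396 .1298 .130
```

```text
tcp_pos: [0.6395, 0.1288, 0.1326]
tcp_pos: [0.6416, 0.1285, 0.1332]
ft_force: [-0.5, -0.0, 0.3]
t 10.35 tcp [0.6416 0.1285 0.1332] yaw_y 1.3393 tilt [0.0029 0.0002] F [-0.5 -0.   0.3] w 0.999 g 0.0 
 move [0.0023 0.0008 0.0032] norm 0.004
```

```bash
echo '[[[0.001,0.001,0.001],0],[[0,0,0],0],[[0,0,0],0]]' > next.json && python3 -m creep next.json | grep -E 'tcp|ft'
echo '[[[0,0,0],0],[[0,0,0],0],[[0,0,0],0],[[0,0,0],0],[[0,0,0],0]]' > next.json && python3 -m creep next.json 0.0 | grep -E 'tcp|ft|wi|gr'
echo '[[[0,0,0],0],[[0,0,0],0],[[0,0,0],0]]' > next.json && python3 -m creep next.json | grep -E 'tcp|ft|wi|gr'
python3 go.py .4223 .333 .22
```

```text
tcp_pos: [0.6401, 0.1295, 0.1309]
ft_force: [0.6, 0.2, 0.4]
tcp_pos: [0.6399, 0.1294, 0.1304]
ft_force: [-0.4, -1.0, 1.0]
width: 0.67
grip_force: 30.0
tcp_pos: [0.6399, 0.1294, 0.1304]
ft_force: [-0.0, -0.3, 0.4]
width: 0.668
grip_force: 30.0
t 11.45 tcp [0.6399 0.1294 0.1304] yaw_y 1.339 tilt [-0.     -0.0001] F [-0.  -0.3  0.4] w 0.668 g 30.0 
 move [ 0.2585  0.1481 -0.0896] norm 0.3111
```

```bash
echo '[[[0,0,-0.005],0],[[0,0,-0.015],0],[[0,0,-0.02],0],[[0,0,-0.025],0],[[0,0,-0.02],0]]' > next.json && python3 -m creep next.json | grep -E 'tcp|ft|wi'
echo '[[[0,0,-0.005],0],[[0,0,0],0],[[0.02,0.011,0],0],[[0.04,0.023,0],0],[[0.043,0.025,0],0]]' > next.json && python3 -m creep next.json| grep -E 'tcp|ft|wi'
echo '[[[0.043,0.025,0],0],[[0.043,0.025,0],0],[[0.04,0.023,0],0],[[0.02,0.011,0],0],[[0,0,0],0]]' > next.json && python3 -m creep next.json| grep -E 'tcp|ft|wi'
echo '[[[0,0,0],0],[[0,0,0],0]]' > next.json && python3 -m creep next.json| grep -E 'tcp|ft|wi'
python3 - <<'E'
from bench import arm
from h import *
for n in("wrist","scene"):
    s=arm.snapshot(n);np.savez(n+"3.npz",**s)
    cv2.imwrite(f"pics/{n}3.png",s["pixels"][:,:,::-1])
    P=cloud(s);z=P[...,2]
    for lo,hi,c in((.071,.08,(.4223,.333)),(.17,.30,(.4223,.333))):
        m=(z>lo)&(z<hi)&(np.hypot(P[...,0]-c[0],P[...,1]-c[1])<.04)
        if m.sum()>20: print(n,lo,m.sum(),[np.round(q,4) for q in fitc(cv2.convexHull(np.float32(P[m][:,:2]))[:,0].astype(float))],np.percentile(z[m],[2,50,98]))
E
python3 go.py .4223 .333 .0664
```

```text
tcp_pos: [0.6406, 0.1296, 0.2184]
ft_force: [-0.2, -0.0, -0.7]
width: 0.671
tcp_pos: [0.5517, 0.2103, 0.2184]
ft_force: [-0.4, 0.6, -0.8]
width: 0.668
tcp_pos: [0.4269, 0.3274, 0.219]
ft_force: [1.5, -0.1, -0.4]
width: 0.674
tcp_pos: [0.4309, 0.325, 0.2198]
ft_force: [1.0, -0.7, -1.5]
width: 0.67
wrist 0.071 775 [array([0.4222, 0.331 ]), np.float64(0.0295)] [0.07225215 0.075521   0.07717403]
wrist 0.17 16768 [array([0.4292, 0.3289]), np.float64(0.0328)] [0.17893483 0.24245674 0.29256895]
scene 0.071 471 [array([0.4223, 0.3329]), np.float64(0.0301)] [0.07122328 0.07684281 0.07960744]
scene 0.17 2145 [array([0.4293, 0.3306]), np.float64(0.0328)] [0.18941793 0.24042359 0.29352771]
t 13.25 tcp [0.4313 0.3249 0.22  ] yaw_y 1.3371 tilt [-0.0004 -0.0005] F [ 0.3  0.6 -1. ] w 0.665 g 30.0 
 move [0.0106 0.0059 0.1536] norm 0.1541
```

View pics/wrist3.png

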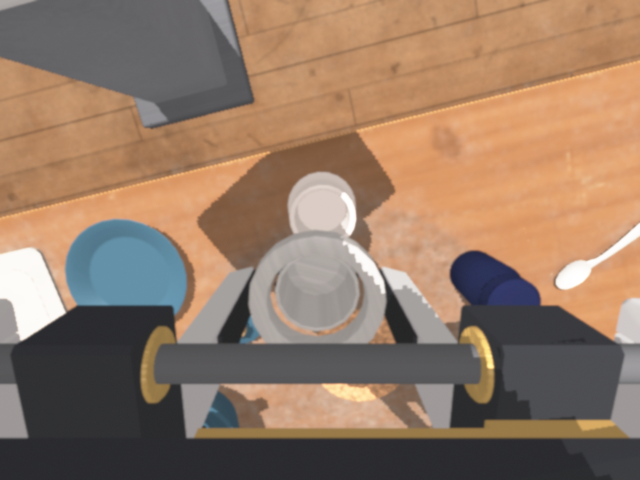

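View pics/scene3.png

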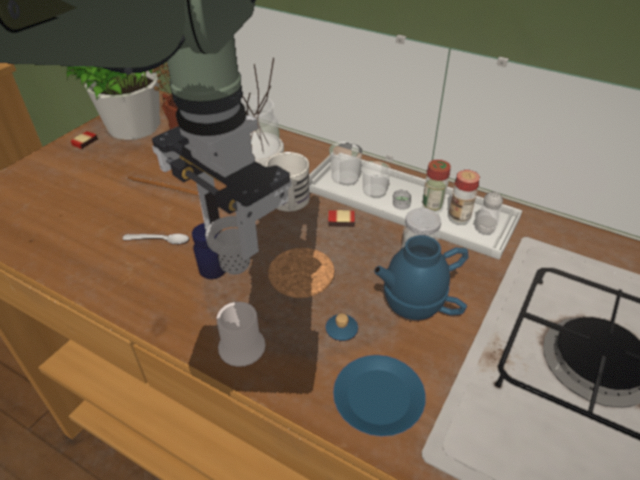

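The infuser hangs level in the fingers above the holder (wrist view: holder mouth at (322,210), collar at (318,300)). Both calibrations give a TCP target of (0.4226, 0.3316).

```bash
echo '[[[0.01,0.005,0],0],[[0,0,0.03],0],[[0,0,0.03],0],[[0,0,0.01],0],[[0,0,0],0]]' > next.json && python3 -m creep next.json | grep -E 'tcp|ft'
echo '[[[0,0,0],0],[[0,0,0],0]]' > next.json && python3 -m creep next.json | grep -E 'tcp|ft'
python3 go.py .4226 .3316 .0664
```

```text
tcp_pos: [0.4204, 0.3322, 0.1486]
ft_force: [0.5, -0.2, -0.9]
tcp_pos: [0.4231, 0.3338, 0.1523]
ft_force: [-0.0, 0.1, -0.9]
t 13.95 tcp [0.4231 0.3338 0.1523] yaw_y 1.3389 tilt [0.003  0.0017] F [-0.   0.1 -0.9] w 0.668 g 30.0 
 move [ 0.0002 -0.0024  0.0859] norm 0.086
```

```bash
echo '[[[0,-0.002,0],0],[[0,0,0],0],[[0,0,0.015],0],[[0,0,0.01],0],[[0,0,0],0]]' > next.json && python3 -m creep next.json | grep -E 'tcp|ft'
echo '[[[0,0,0],0],[[0,0,0],0]]' > next.json && python3 -m creep next.json | grep -E 'tcp|ft'
python3 go.py .4226 .3316 .0664
```

```text
tcp_pos: [0.42, 0.3303, 0.1238]
ft_force: [-0.1, -0.6, -1.2]
tcp_pos: [0.4217, 0.3313, 0.126]
ft_force: [-0.1, 0.1, -0.2]
t 14.65 tcp [0.4217 0.3313 0.126 ] yaw_y 1.339 tilt [0.0008 0.0005] F [-0.1  0.1 -0.2] w 0.671 g 30.0 
 move [-0.0007  0.0005  0.0596] norm 0.0596
```

```bash
echo '[[[-0.0005,0,0.008],0],[[0,0,0.01],0],[[0,0,0.01],0],[[0,0,0.01],0],[[0,0,0.006],0]]' > next.json && python3 -m creep next.json | grep -E 'tcp|ft'
echo '[[[0,0,0.005],0],[[0,0,0.003],0],[[0,0,0.002],0],[[0,0,0],0],[[0,0,0],0]]' > next.json && python3 -m creep next.json | grep -E 'tcp|ft'
python3 go.py .4226 .3316 .0664
```

```text
tcp_pos: [0.4209, 0.3304, 0.0797]
ft_force: [-0.8, -0.6, -1.9]
tcp_pos: [0.4221, 0.3311, 0.0718]
ft_force: [0.1, 0.1, -0.4]
t 15.65 tcp [0.4221 0.3311 0.0718] yaw_y 1.339 tilt [0.0006 0.0003] F [ 0.1  0.1 -0.4] w 0.671 g 30.0 
 move [-0.0004  0.0006  0.0054] norm 0.0054
```

```bash
echo '[[[0,0,0.002],0],[[0,0,0.002],0],[[0,0,0],0]]' > next.json && python3 -m creep next.json | grep -E 'tcp|ft'
echo '[[[0,0,0.001],0],[[0,0,0],0]]' > next.json && python3 -m creep next.json | grep -E 'tcp|ft'
echo '[[[0,0,0.001],0],[[0,0,0],0]]' > next.json && python3 -m creep next.json | grep -E 'tcp|ft'
echo '[[[0,0,0.001],0],[[0,0,0],0]]' > next.json && python3 -m creep next.json | grep -E 'tcp|ft'
```

```text
tcp_pos: [0.4216, 0.3309, 0.0672]
ft_force: [1.1, -0.0, -1.0]
tcp_pos: [0.4218, 0.3309, 0.0664]
ft_force: [-0.4, 0.1, -0.3]
tcp_pos: [0.4219, 0.331, 0.0663]
ft_force: [-3.0, -0.7, 4.5]
tcp_pos: [0.4219, 0.331, 0.0663]
ft_force: [-3.7, -3.0, 10.9]
```

```bash
echo '[[[0,0,-0.001],0],[[0,0,0],0],[[0,0,0],0],[[0,0,0],0],[[0,0,0],0]]' > next.json && python3 -m creep next.json 1.0 | grep -E 'tcp|ft|wid'
echo '[[[0,0,-0.01],0],[[0,0,-0.03],0],[[0,0,-0.04],0],[[0,0,-0.04],0],[[0,0,-0.02],0]]' > next.json && python3 -m creep next.json | grep -E 'tcp|ft'
echo '[[[-0.02,-0.011,0],0],[[-0.043,-0.025,0],0],[[-0.043,-0.025,0],0],[[-0.043,-0.025,0],0],[[-0.043,-0.025,0],0]]' > next.json && python3 -m creep next.json | grep -E 'tcp|ft'
echo '[[[-0.04,-0.022,0],0],[[-0.02,-0.012,0],0],[[0,0,0],0],[[0,0,0],0]]' > next.json && python3 -m creep next.json | grep -E 'tcp|ft'
python3 - <<'E'
from bench import arm
from h import *
s0=[arm.snapshot(n) for n in("top","scene","wrist")]
cv2.imwrite("pics/top4.png",s0[0]["pixels"][:,:,::-1])
for n,s in zip("tsw",s0):
    P=cloud(s);z=P[...,2]
    for lo,hi,c in((.084,.094,(.4223,.333)),(.133,.144,(.6396,.13))):
        m=(z>lo)&(z<hi)&(np.hypot(P[...,0]-c[0],P[...,1]-c[1])<.04)
        if m.sum()>20: print(n,lo,m.sum(),[np.round(q,4) for q in fitc(cv2.convexHull(np.float32(P[m][:,:2]))[:,0].astype(float))],np.percentile(z[m],[2,50,98]))
E
python3 go.py .6396 .1299 .126
```

```text
tcp_pos: [0.4217, 0.3309, 0.0652]
ft_force: [-0.5, 0.2, -0.0]
width: 0.995
tcp_pos: [0.4237, 0.3321, 0.2105]
ft_force: [-0.3, -0.2, 0.2]
tcp_pos: [0.5845, 0.1775, 0.2064]
ft_force: [0.6, 1.0, 0.3]
tcp_pos: [0.6335, 0.132, 0.2056]
ft_force: [-0.6, -0.6, -0.2]
t 0.084 364 [array([0.4222, 0.3326]), np.float64(0.0314)] [0.08514718 0.08839407 0.09130391]
t 0.133 123 [array([0.6391, 0.1315]), np.float64(0.0272)] [0.13341506 0.13828759 0.14026893]
s 0.084 737 [array([0.4213, 0.332 ]), np.float64(0.0318)] [0.08467153 0.09117954 0.0934925 ]
s 0.133 448 [array([0.6383, 0.1304]), np.float64(0.0282)] [0.13338765 0.13999909 0.14305829]
w 0.133 1698 [array([0.6393, 0.1287]), np.float64(0.0277)] [0.13367046 0.13931483 0.14087131]
t 18.6 tcp [0.6328 0.1333 0.2058] yaw_y 1.3407 tilt [-0.0003  0.0004] F [-0.4 -0.6  0.7] w 1.005 g 0.0 
 move [-0.0075 -0.0018  0.0797] norm 0.0801
```

View pics/top4.png

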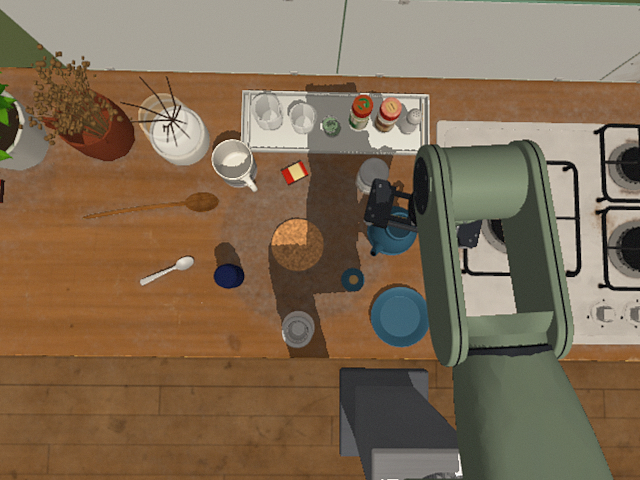

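The infuser is seated at (298,328) with its collar top at 90 mm. Next is the pot neck.

```bash
echo '[[[-0.006,-0.002,0.02],0],[[0,0,0.03],0],[[0,0,0.02],0],[[0,0,0.005],0],[[0,0,0],0]]' > next.json && python3 -m creep next.json | grep -E 'tcp|ft'
echo '[[[0,0,0.002],0],[[0,0,0],0],[[0,0,0],0]]' > next.json && python3 -m creep next.json | grep -E 'tcp|ft'
python3 go.py .6396 .1299 .126
```

```text
tcp_pos: [0.6379, 0.1296, 0.1298]
ft_force: [0.3, -0.2, -0.3]
tcp_pos: [0.64, 0.1287, 0.1299]
ft_force: [0.6, -0.1, 0.1]
t 19.4 tcp [0.64   0.1287 0.1299] yaw_y 1.3392 tilt [0.0023 0.0001] F [ 0.6 -0.1  0.1] w 1.001 g 0.0 
 move [0.0006 0.001  0.0039] norm 0.0041
```

```bash
echo '[[[0,0.001,0.003],0],[[0,0,0],0],[[0,0,0],0],[[0,0,0],0]]' > next.json && python3 -m creep next.json | grep -E 'tcp|ft'
echo '[[[0,0,0],0],[[0,0,0],0],[[0,0,0],0],[[0,0,0],0],[[0,0,0],0]]' > next.json && python3 -m creep next.json 0.0 | grep -E 'tcp|ft|wi|gr'
echo '[[[0,0,0],0],[[0,0,0],0],[[0,0,0],0]]' > next.json && python3 -m creep next.json | grep -E 'tcp|ft|wi|gr'
python3 go.py .608 .3365 .19
```

```text
tcp_pos: [0.6393, 0.1296, 0.1254]
ft_force: [-0.4, -0.6, 0.2]
tcp_pos: [0.6394, 0.1296, 0.1255]
ft_force: [-0.2, 0.2, 0.0]
width: 0.61
grip_force: 0.0
tcp_pos: [0.6393, 0.1295, 0.1254]
ft_force: [-0.1, -0.6, -0.8]
width: 0.589
grip_force: 30.0
t 20.6 tcp [0.6393 0.1295 0.1254] yaw_y 1.339 tilt [-0.0001 -0.0002] F [-0.1 -0.6 -0.8] w 0.589 g 30.0 
 move [ 0.0781  0.1943 -0.0646] norm 0.2191
```

Run:
```python
from h import *
for n in("top0","scene0"):
    s=load(n);hsv=cv2.cvtColor(s["pixels"],cv2.COLOR_RGB2HSV).astype(int)
    for nm,c0,z,R in(("triv",(.608,.338),.010,.06),("saucer",(.449,.102),.014,.068)):
        v,u=np.mgrid[:480,:640]
        W=np.array([[ray(s,a,b,z)[:2] for a in range(640)] for b in range(480)])
        near=np.hypot(W[...,0]-c0[0],W[...,1]-c0[1])<R+.02
        x=s["pixels"].astype(int)
        m=near&((x[...,0]-x[...,2]>55)&(x[...,0]>150) if nm=="triv" else x[...,2]>x[...,0]+20)
        m=cv2.morphologyEx(m.astype(np.uint8),cv2.MORPH_OPEN,np.ones((3,3)));m=cv2.morphologyEx(m,cv2.MORPH_CLOSE,np.ones((7,7)))
        c=max(cv2.findContours(m,0,1)[0],key=cv2.contourArea)[:,0]
        p=W[c[:,1],c[:,0]]
        for _ in range(5):
            cc,r=fitc(p);e=abs(np.hypot(*(p-cc).T)-r);p=p[e<max(.0025,2*np.median(e))]
        print(n,nm,cc.round(4),r.round(4),len(c),len(p))
```

```text
top0 triv [0.6076 0.3367] 0.0579 145 145
top0 saucer [0.4492 0.1031] 0.0655 168 168
scene0 triv [0.6085 0.337 ] 0.0592 160 146
scene0 saucer [0.4502 0.1031] 0.0651 239 239
```

```bash
echo '[[[0,0,-0.003],0],[[0,0,-0.005],0],[[0,0,-0.01],0],[[0,0,-0.015],0],[[0,0,-0.012],0]]' > next.json && python3 -m creep next.json | grep -E 'tcp|ft|wid|rot'
echo '[[[0,0,-0.005],0],[[0,0,0],0],[[0.004,0.01,0],0],[[0.008,0.02,0],0],[[0.01,0.025,0],0]]' > next.json && python3 -m creep next.json | grep -E 'tcp|ft|wid|rot'
echo '[[[0.01,0.025,0],0],[[0.01,0.025,0],0],[[0.01,0.025,0],0],[[0.01,0.025,0],0],[[0.008,0.02,0],0]]' > next.json && python3 -m creep next.json | grep -E 'tcp|ft|wid|rot'
echo '[[[0.005,0.012,0],0],[[0.003,0.006,0],0],[[0,0,0],0],[[0,0,0],0],[[0,0,0],0]]' > next.json && python3 -m creep next.json | grep -E 'tcp|ft|wid|rot'
python3 go.py .6083 .3358 .0834
```

```text
tcp_pos: [0.64, 0.1297, 0.1725]
ee_rot: [0.001, 0.116, 0.993, 0.0]
ft_force: [0.1, -0.1, -2.7]
width: 0.587
tcp_pos: [0.6298, 0.1885, 0.1743]
ee_rot: [-0.001, 0.116, 0.993, -0.0]
ft_force: [0.6, 0.4, -3.5]
width: 0.589
tcp_pos: [0.6098, 0.3183, 0.1741]
ee_rot: [-0.001, 0.115, 0.993, -0.0]
ft_force: [0.2, 0.1, -2.8]
width: 0.587
tcp_pos: [0.6082, 0.3342, 0.1754]
ee_rot: [0.0, 0.116, 0.993, -0.0]
ft_force: [0.6, -0.2, -2.8]
width: 0.588
t 22.6 tcp [0.6082 0.3342 0.1754] yaw_y 1.3376 tilt [-0.0001 -0.0005] F [ 0.6 -0.2 -2.8] w 0.588 g 30.0 
 move [0.0002 0.0017 0.092 ] norm 0.092
```

```bash
echo '[[[0,0.0015,0.008],0],[[0,0,0.018],0],[[0,0,0.025],0],[[0,0,0.02],0],[[0,0,0.01],0]]' > next.json && python3 -m creep next.json | grep -E 'tcp|ft|wid'
echo '[[[0,0,0.003],0],[[0,0,0],0],[[0,0,0],0],[[0,0,0],0]]' > next.json && python3 -m creep next.json | grep -E 'tcp|ft|wid'
echo '[[[0,0,0.002],0],[[0,0,0.001],0],[[0,0,0],0]]' > next.json && python3 -m creep next.json | grep -E 'tcp|ft'
python3 go.py .6083 .3358 .0834
```

```text
tcp_pos: [0.6065, 0.3355, 0.0911]
ft_force: [-0.4, 0.5, -3.7]
width: 0.585
tcp_pos: [0.6093, 0.3373, 0.0932]
ft_force: [0.2, -0.3, -3.7]
width: 0.591
tcp_pos: [0.608, 0.3368, 0.0884]
ft_force: [1.6, -0.5, -3.3]
t 23.8 tcp [0.608  0.3368 0.0884] yaw_y 1.339 tilt [-0.0003 -0.0001] F [ 1.6 -0.5 -3.3] w 0.588 g 30.0 
 move [-0.0005 -0.0009  0.005 ] norm 0.0051
```

```bash
echo '[[[0,-0.001,0.0015],0],[[0,0,0.0015],0],[[0,0,0],0]]' > next.json && python3 -m creep next.json | grep -E 'tcp|ft|wid'
for i in 1 ; do echo '[[[0,0,0.001],0],[[0,0,0],0]]' > next.json && python3 -m creep next.json | grep -E 'tcp|ft'; done
echo '[[[0,0,0.001],0],[[0,0,0],0]]' > next.json && python3 -m creep next.json | grep -E 'tcp|ft'
python3 go.py .6083 .3358 .0834
```

```text
tcp_pos: [0.6076, 0.3357, 0.0849]
ft_force: [0.3, -0.2, -3.9]
width: 0.589
tcp_pos: [0.6078, 0.3358, 0.0842]
ft_force: [-0.7, 0.3, -4.5]
tcp_pos: [0.6081, 0.3359, 0.0836]
ft_force: [0.8, -0.5, -3.2]
t 24.5 tcp [0.6081 0.3359 0.0836] yaw_y 1.339 tilt [0.0003 0.0001] F [ 0.8 -0.5 -3.2] w 0.589 g 30.0 
 move [-0.0003 -0.      0.0002] norm 0.0003
```

```bash
echo '[[[0,0,0.001],0],[[0,0,0],0]]' > next.json && python3 -m creep next.json | grep -E 'tcp|ft'
echo '[[[0,0,0.001],0],[[0,0,0],0]]' > next.json && python3 -m creep next.json | grep -E 'tcp|ft'
```

```text
tcp_pos: [0.6082, 0.3358, 0.0835]
ft_force: [-1.6, -1.0, 2.9]
tcp_pos: [0.6082, 0.3358, 0.0835]
ft_force: [-3.5, -2.0, 6.5]
```

```bash
echo '[[[0,0,-0.001],0],[[0,0,0],0],[[0,0,0],0],[[0,0,0],0],[[0,0,0],0]]' > next.json && python3 -m creep next.json 1.0 | grep -E 'tcp|ft|wid'
echo '[[[0,0,0],0],[[0,0,-0.01],0],[[0,0,-0.03],0],[[0,0,-0.04],0],[[0,0,-0.02],0]]' > next.json && python3 -m creep next.json | grep -E 'tcp|ft'
echo '[[[0.012,-0.035,0],0],[[0.014,-0.042,0],0],[[0.014,-0.042,0],0],[[0.007,-0.021,0],0],[[0,0,0],0]]' > next.json && python3 -m creep next.json | grep -E 'tcp|ft'
echo '[[[0,0,0],0],[[0,0,0],0]]' > next.json && python3 -m creep next.json | grep -E 'tcp|ft'
python3 - <<'E'
from bench import arm
from h import *
s0=[arm.snapshot(n) for n in("top","scene","wrist")]
cv2.imwrite("pics/scene5.png",s0[1]["pixels"][:,:,::-1])
for n,s in zip("tsw",s0):
    P=cloud(s);z=P[...,2]
    for lo,hi,c in((.091,.104,(.608,.336)),(.027,.04,(.53,.21))):
        m=(z>lo)&(z<hi)&(np.hypot(P[...,0]-c[0],P[...,1]-c[1])<.04)
        if m.sum()>20: print(n,lo,m.sum(),[np.round(q,4) for q in fitc(cv2.convexHull(np.float32(P[m][:,:2]))[:,0].astype(float))],np.percentile(z[m],[2,50,98]))
E
python3 go.py .5304 .2098 .0205
```

```text
tcp_pos: [0.6079, 0.3359, 0.0822]
ft_force: [-0.2, -0.1, 0.3]
width: 0.971
tcp_pos: [0.6099, 0.3366, 0.1876]
ft_force: [0.0, 0.7, 0.7]
tcp_pos: [0.5289, 0.2084, 0.1834]
ft_force: [-0.4, 0.4, 0.5]
tcp_pos: [0.531, 0.2113, 0.1831]
ft_force: [-1.2, -0.2, 0.2]
t 0.091 174 [array([0.6082, 0.3371]), np.float64(0.0275)] [0.0923164  0.09616192 0.09897981]
s 0.091 328 [array([0.6077, 0.337 ]), np.float64(0.0284)] [0.09145306 0.09749832 0.10114351]
s 0.027 131 [array([0.5306, 0.2111]), np.float64(0.0102)] [0.02751632 0.03473706 0.03809657]
w 0.091 1203 [array([0.6079, 0.3351]), np.float64(0.0277)] [0.09136726 0.09666344 0.09851387]
w 0.027 375 [array([0.5308, 0.2089]), np.float64(0.0098)] [0.02754367 0.03353252 0.03543301]
t 26.75 tcp [0.5305 0.2113 0.1824] yaw_y 1.3401 tilt [0.0002 0.0002] F [0.  0.9 1.2] w 1.001 g 0.0 
 move [-0.0002 -0.0015  0.1619] norm 0.1619
```

View pics/scene5.png

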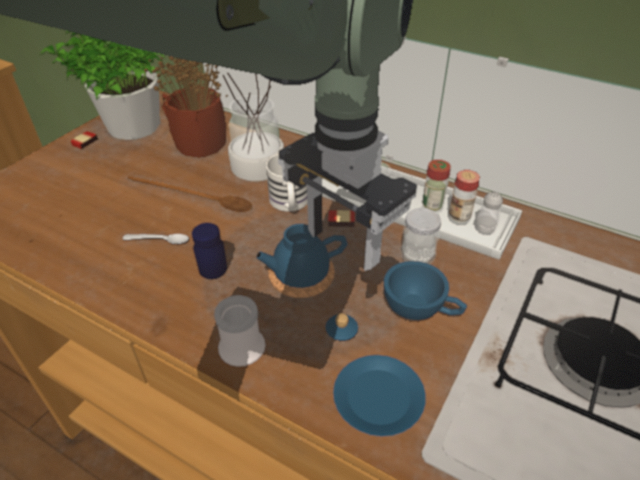

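The pot stands centred on the trivet at (303,255) in the scene view; the cup is at (417,290) and the lid at (342,322). Fetching the lid.

```bash
echo '[[[0,-0.0015,0.03],0],[[0,0,0.045],0],[[0,0,0.045],0],[[0,0,0.025],0],[[0,0,0.008],0]]' > next.json && python3 -m creep next.json | grep -E 'tcp|ft'
echo '[[[0,0,0],0],[[0,0,0.006],0],[[0,0,0],0],[[0,0,0],0]]' > next.json && python3 -m creep next.json | grep -E 'tcp|ft'
python3 go.py .5304 .2098 .0205
```

```text
tcp_pos: [0.5266, 0.2088, 0.0254]
ft_force: [-0.1, -0.8, -0.0]
tcp_pos: [0.5309, 0.2092, 0.0249]
ft_force: [-0.0, -0.4, 0.1]
t 27.65 tcp [0.5309 0.2092 0.0249] yaw_y 1.3391 tilt [0.0026 0.0006] F [-0.  -0.4  0.1] w 1.0 g 0.0 
 move [0.0006 0.0004 0.0044] norm 0.0044
```

```bash
echo '[[[0,0,0.003],0],[[0,0,0],0],[[0,0,0],0]]' > next.json && python3 -m creep next.json | grep -E 'tcp|ft'
python3 go.py .5304 .2098 .0205
echo '[[[0,0,0],0],[[0,0,0],0],[[0,0,0],0],[[0,0,0],0],[[0,0,0],0]]' > next.json && python3 -m creep next.json 0.0 | grep -E 'tcp|ft|wi|gr'
echo '[[[0,0,0],0],[[0,0,0],0],[[0,0,0],0],[[0,0,0],0],[[0,0,0],0]]' > next.json && python3 -m creep next.json | grep -E 'tcp|ft|wi|gr'
python3 go.py .608 .3359 .13
```

```text
tcp_pos: [0.5297, 0.2089, 0.0206]
ft_force: [-0.3, 0.0, -0.0]
t 27.95 tcp [0.5297 0.2089 0.0206] yaw_y 1.3389 tilt [0.0002 0.    ] F [-0.3  0.  -0. ] w 0.999 g 0.0 
 move [-0.0005  0.001   0.0001] norm 0.0011
tcp_pos: [0.5296, 0.2089, 0.0204]
ft_force: [0.0, -0.3, 0.9]
width: 0.607
grip_force: 0.0
tcp_pos: [0.5297, 0.2089, 0.0205]
ft_force: [-0.0, 0.3, -1.7]
width: 0.204
grip_force: 30.0
t 28.95 tcp [0.5297 0.2089 0.0205] yaw_y 1.3389 tilt [0.0001 0.0001] F [-0.   0.3 -1.7] w 0.204 g 30.0 
 move [-0.047   0.1416 -0.1095] norm 0.1851
```

```bash
echo '[[[0,0,-0.01],0],[[0,0,-0.03],0],[[0,0,-0.045],0],[[0,0,-0.035],0],[[0,0,-0.02],0]]' > next.json && python3 -m creep next.json | grep -E 'tcp|ft|wi'
echo '[[[-0.01,0.03,0],0],[[-0.014,0.042,0],0],[[-0.013,0.039,0],0],[[-0.007,0.02,0],0],[[-0.003,0.009,0],0]]' > next.json && python3 -m creep next.json | grep -E 'tcp|ft|wi'
echo '[[[0,0,0],0],[[0,0,0],0],[[0,0,0],0]]' > next.json && python3 -m creep next.json | grep -E 'tcp|ft|wi'
python3 go.py .6081 .3357 .1105
```

```text
tcp_pos: [0.5316, 0.2094, 0.1651]
ft_force: [-0.6, 0.7, 0.5]
width: 0.201
tcp_pos: [0.6081, 0.3362, 0.1607]
ft_force: [0.7, 0.3, -0.1]
width: 0.201
tcp_pos: [0.607, 0.3332, 0.1605]
ft_force: [0.4, 0.6, -0.3]
width: 0.2
t 30.25 tcp [0.607  0.3332 0.1605] yaw_y 1.3381 tilt [-0.0007 -0.0006] F [ 0.4  0.6 -0.3] w 0.2 g 30.0 
 move [-0.0005  0.0027  0.05  ] norm 0.0501
```

```bash
echo '[[[-0.0005,0.0025,0],0],[[0,0,0.015],0],[[0,0,0.01],0],[[0,0,0],0],[[0,0,0],0]]' > next.json && python3 -m creep next.json | grep -E 'tcp|ft|wi'
echo '[[[0,0,0],0],[[0,0,0],0]]' > next.json && python3 -m creep next.json | grep -E 'tcp|ft|wi'
python3 go.py .6081 .3357 .1105
python3 - <<'E'
from bench import arm
from h import *
s=arm.snapshot("scene");cv2.imwrite("pics/s6.png",cv2.resize(s["pixels"][190:310,220:380,::-1],None,fx=4,fy=4,interpolation=cv2.INTER_CUBIC))
E
```

```text
tcp_pos: [0.6079, 0.3363, 0.1341]
ft_force: [0.8, -0.1, -0.5]
width: 0.204
tcp_pos: [0.609, 0.3369, 0.136]
ft_force: [0.3, 0.5, -1.1]
width: 0.202
t 30.95 tcp [0.609  0.3369 0.136 ] yaw_y 1.3391 tilt [0.001  0.0004] F [ 0.3  0.5 -1.1] w 0.202 g 30.0 
 move [ 0.0007 -0.0014  0.0255] norm 0.0256
```

View pics/s6.png

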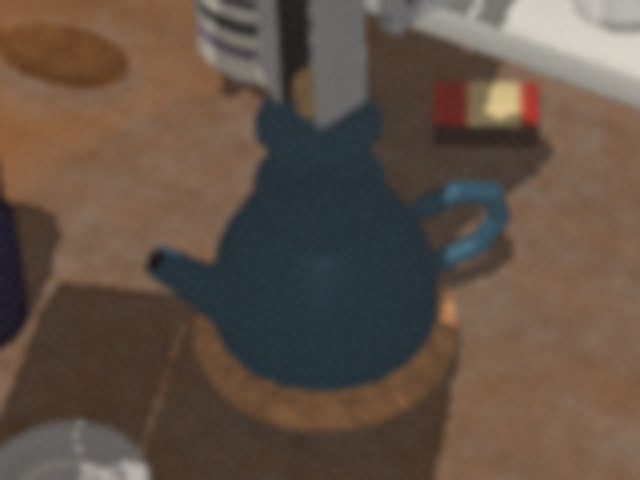

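The lid (crop px (320,125)) sits centred over the neck (320,165) and is held level.

```bash
echo '[[[0.0005,-0.001,0.006],0],[[0,0,0.006],0],[[0,0,0.003],0],[[0,0,0],0],[[0,0,0],0]]' > next.json && python3 -m creep next.json | grep -E 'tcp|ft|wi'
echo '[[[0,0,0.003],0],[[0,0,0.002],0],[[0,0,0],0],[[0,0,0],0]]' > next.json && python3 -m creep next.json | grep -E 'tcp|ft|wi'
python3 go.py .6081 .3357 .1105
```

```text
tcp_pos: [0.6078, 0.3358, 0.1201]
ft_force: [1.7, 0.1, 0.4]
width: 0.201
tcp_pos: [0.6079, 0.3358, 0.1154]
ft_force: [0.1, 0.5, -1.2]
width: 0.205
t 31.9 tcp [0.6079 0.3358 0.1154] yaw_y 1.339 tilt [-0.0001 -0.    ] F [ 0.1  0.5 -1.2] w 0.205 g 30.0 
 move [-0.0003 -0.0001  0.0049] norm 0.0049
```

```bash
echo '[[[0,0,0.002],0],[[0,0,0.002],0],[[0,0,0],0]]' > next.json && python3 -m creep next.json | grep -E 'tcp|ft'
echo '[[[0,0,0.001],0],[[0,0,0],0]]' > next.json && python3 -m creep next.json | grep -E 'tcp|ft'
echo '[[[0,0,0.001],0],[[0,0,0],0]]' > next.json && python3 -m creep next.json | grep -E 'tcp|ft'
```

```text
tcp_pos: [0.6076, 0.3357, 0.1109]
ft_force: [0.3, 0.4, -0.9]
tcp_pos: [0.608, 0.3359, 0.1105]
ft_force: [-0.3, 0.4, -0.7]
tcp_pos: [0.6081, 0.3359, 0.1104]
ft_force: [-2.2, -2.0, 4.1]
```

```bash
echo '[[[0,0,-0.001],0],[[0,0,0],0],[[0,0,0],0],[[0,0,0],0],[[0,0,0],0]]' > next.json && python3 -m creep next.json 1.0 | grep -E 'tcp|ft|wid'
echo '[[[0,0,0],0],[[0,0,0],0],[[0,0,-0.01],0],[[0,0,-0.03],0],[[0,0,-0.04],0]]' > next.json && python3 -m creep next.json | grep -E 'tcp|ft|wid'
echo '[[[-0.016,-0.029,-0.01],0],[[-0.024,-0.044,0],0],[[-0.024,-0.044,0],0],[[-0.014,-0.026,0],0],[[0,0,0],0]]' > next.json && python3 -m creep next.json | grep -E 'tcp|ft'
echo '[[[0,0,0],0],[[0,0,0],0]]' > next.json && python3 -m creep next.json | grep -E 'tcp|ft'
python3 - <<'E'
from bench import arm
from h import *
s0=[arm.snapshot(n) for n in("top","scene","wrist")]
cv2.imwrite("pics/wrist7.png",s0[2]["pixels"][:,:,::-1])
for n,s in zip("tsw",s0):
    P=cloud(s);z=P[...,2];np.savez("cup_"+n,**s)
    for k,lo,hi,c,r in(("knob",.117,.130,(.608,.336),.04),("rim",.052,.064,(.6395,.130),.06)):
        m=(z>lo)&(z<hi)&(np.hypot(P[...,0]-c[0],P[...,1]-c[1])<r)
        if m.sum()>20: print(n,k,m.sum(),[np.round(q,4) for q in fitc(cv2.convexHull(np.float32(P[m][:,:2]))[:,0].astype(float))],np.percentile(z[m],[2,50,98]))
E
python3 go.py .651 .178 .035
```

```text
tcp_pos: [0.6078, 0.3358, 0.1101]
ft_force: [0.1, -0.5, -0.6]
width: 0.592
tcp_pos: [0.6062, 0.3351, 0.189]
ft_force: [-0.4, 0.2, -0.3]
width: 0.986
tcp_pos: [0.6524, 0.1745, 0.2015]
ft_force: [-0.6, 0.2, -0.9]
tcp_pos: [0.6507, 0.1803, 0.2009]
ft_force: [-0.1, 0.7, -0.3]
t knob 80 [array([0.6099, 0.3367]), np.float64(0.0097)] [0.11781956 0.12232725 0.12496101]
t rim 186 [array([0.6374, 0.1327]), np.float64(0.0516)] [0.05252399 0.05632437 0.05997281]
s knob 108 [array([0.6086, 0.3367]), np.float64(0.0101)] [0.1176927  0.12477037 0.12772883]
s rim 1062 [array([0.6378, 0.1301]), np.float64(0.0545)] [0.05236683 0.05888946 0.06198057]
w knob 776 [array([0.6094, 0.3342]), np.float64(0.0099)] [0.11772359 0.12330435 0.12512302]
w rim 3437 [array([0.6383, 0.1291]), np.float64(0.0533)] [0.05283673 0.0575427  0.05918249]
t 34.45 tcp [0.6505 0.1806 0.2006] yaw_y 1.3412 tilt [-0.      0.0002] F [ 0.1 -0.9 -0.5] w 1.0 g 0.0 
 move [-0.0011 -0.0025  0.1656] norm 0.1656
```

View pics/wrist7.png

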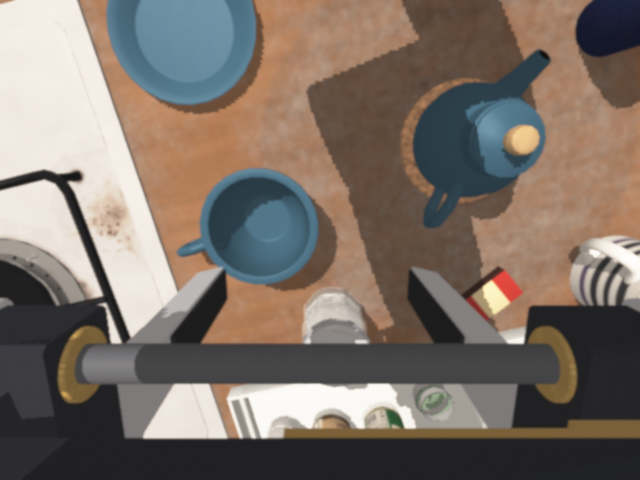

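The wrist view shows the cup at (262,225) with its handle at (190,248), away from the grip side, and the lid seated on the pot with its knob top at 124.5 mm. Descending on the rim.

```bash
echo '[[[0,-0.0025,0.03],0],[[0,0,0.045],0],[[0,0,0.045],0],[[0,0,0.03],0],[[0,0,0.005],0]]' > next.json && python3 -m creep next.json | grep -E 'tcp|ft'
echo '[[[0,0,0],0],[[0,0,0],0],[[0,0,0],0]]' > next.json && python3 -m creep next.json | grep -E 'tcp|ft'
python3 go.py .6501 .1778 .036
```

```text
tcp_pos: [0.6455, 0.177, 0.0397]
ft_force: [-0.7, 0.0, -0.6]
tcp_pos: [0.6527, 0.1771, 0.0487]
ft_force: [0.8, -0.4, -0.0]
t 35.25 tcp [0.6527 0.1771 0.0487] yaw_y 1.3394 tilt [0.0054 0.0008] F [ 0.8 -0.4 -0. ] w 1.003 g 0.0 
 move [0.0028 0.0001 0.0126] norm 0.0129
```

```bash
echo '[[[0,0,0.006],0],[[0,0,0],0],[[0,0,0],0],[[0,0,0],0]]' > next.json && python3 -m creep next.json | grep -E 'tcp|ft'
python3 go.py .6501 .1778 .036
```

```text
tcp_pos: [0.6504, 0.1765, 0.0396]
ft_force: [0.2, 0.2, 0.6]
t 35.65 tcp [0.6504 0.1765 0.0396] yaw_y 1.3389 tilt [0.0001 0.    ] F [0.2 0.2 0.6] w 1.002 g 0.0 
 move [0.0006 0.0012 0.0036] norm 0.0038
```

```bash
echo '[[[0.0005,0.001,0.0035],0],[[0,0,0],0],[[0,0,0],0],[[0,0,0],0]]' > next.json && python3 -m creep next.json | grep -E 'tcp|ft'
echo '[[[0,0,0],0],[[0,0,0],0],[[0,0,0],0],[[0,0,0],0],[[0,0,0],0]]' > next.json && python3 -m creep next.json 0.0 | grep -E 'tcp|ft|wi|gr'
echo '[[[0,0,0],0],[[0,0,0],0],[[0,0,0],0],[[0,0,0],0],[[0,0,0],0]]' > next.json && python3 -m creep next.json | grep -E 'tcp|ft|wi|gr'
echo '[[[0,0,0],0],[[0,0,0],0],[[0,0,0],0]]' > next.json && python3 -m creep next.json | grep -E 'tcp|ft|wi|gr'
python3 - <<'E'
from bench import arm
from h import *
s0=[arm.snapshot(n) for n in("top","scene","wrist")]
for n,s in zip("tsw",s0):
    P=cloud(s);z=P[...,2]
    m=(z>.052)&(z<.064)&(np.hypot(P[...,0]-.6395,P[...,1]-.13)<.06)
    if m.sum()>20: print(n,m.sum(),[np.round(q,4) for q in fitc(cv2.convexHull(np.float32(P[m][:,:2]))[:,0].astype(float))],np.percentile(z[m],[2,50,98]))
E
```

```text
tcp_pos: [0.65, 0.1776, 0.0359]
ft_force: [-0.2, -0.8, 0.1]
tcp_pos: [0.6501, 0.1776, 0.036]
ft_force: [0.5, -0.4, -0.3]
width: 0.611
grip_force: 0.0
tcp_pos: [0.6501, 0.1776, 0.0359]
ft_force: [0.9, -0.8, -0.1]
width: 0.184
grip_force: 0.0
tcp_pos: [0.6499, 0.1776, 0.0359]
ft_force: [-0.4, 0.1, 1.3]
width: 0.092
grip_force: 30.0
t 83 [array([0.6123, 0.1203]), np.float64(0.0254)] [0.05291798 0.0560946  0.05919455]
s 971 [array([0.6394, 0.1306]), np.float64(0.0545)] [0.05237621 0.05894904 0.0623578 ]
w 9065 [array([0.6407, 0.1298]), np.float64(0.0541)] [0.05295706 0.05763457 0.0594524 ]
```

```bash
echo '[[[0,0,-0.005],0],[[0,0,-0.01],0],[[0,0,-0.02],0],[[0,0,-0.025],0],[[0,0,-0.01],0]]' > next.json && python3 -m creep next.json | grep -E 'tcp|ft|wid|rot'
echo '[[[0,0,0],0],[[0.015,-0.006,0],0],[[0.03,-0.012,0],0],[[0.033,-0.013,0],0],[[0.033,-0.013,0],0]]' > next.json && python3 -m creep next.json | grep -E 'tcp|ft|wid|rot'
echo '[[[0.03,-0.012,0],0],[[0.02,-0.008,0],0],[[0.012,-0.004,0],0],[[0.005,-0.002,0],0],[[0,0,0],0]]' > next.json && python3 -m creep next.json | grep -E 'tcp|ft|wid|rot'
echo '[[[0,0,0],0],[[0,0,0],0]]' > next.json && python3 -m creep next.json | grep -E 'tcp|ft|wi'
python3 - <<'E'
from bench import arm
from h import *
s=arm.snapshot("scene");np.savez("c8",**s)
P=cloud(s);z=P[...,2];m=(z>.105)&(z<.125)&(np.hypot(P[...,0]-.45,P[...,1]-.1)<.065)
print(m.sum(),np.percentile(z[m],[2,50,98]),[np.round(q,4) for q in fitc(cv2.convexHull(np.float32(P[m][:,:2]))[:,0].astype(float))])
cv2.imwrite("pics/s8.png",cv2.resize(s["pixels"][230:470,280:520,::-1],None,fx=2.4,fy=2.4,interpolation=cv2.INTER_CUBIC))
E
python3 go.py .4602 .1501 .0409
```

```text
tcp_pos: [0.6523, 0.178, 0.1096]
ee_rot: [0.003, 0.116, 0.993, 0.001]
ft_force: [0.2, 0.5, -2.1]
width: 0.098
tcp_pos: [0.5296, 0.1599, 0.1043]
ee_rot: [-0.001, 0.116, 0.993, -0.0]
ft_force: [0.2, 0.3, -1.5]
width: 0.096
tcp_pos: [0.4607, 0.1504, 0.1058]
ee_rot: [0.0, 0.116, 0.993, 0.0]
ft_force: [0.1, -0.4, -2.5]
width: 0.095
tcp_pos: [0.462, 0.1505, 0.1062]
ft_force: [0.7, -0.3, -1.8]
width: 0.094
1171 [0.10539204 0.11626939 0.12448404] [array([0.4508, 0.0997]), np.float64(0.0538)]
t 39.25 tcp [0.4618 0.1504 0.1061] yaw_y 1.3388 tilt [0.0007 0.0001] F [-0.6 -0.3 -1.9] w 0.093 g 30.0 
 move [ 0.0015 -0.0007  0.0652] norm 0.0652
```

View pics/s8.png

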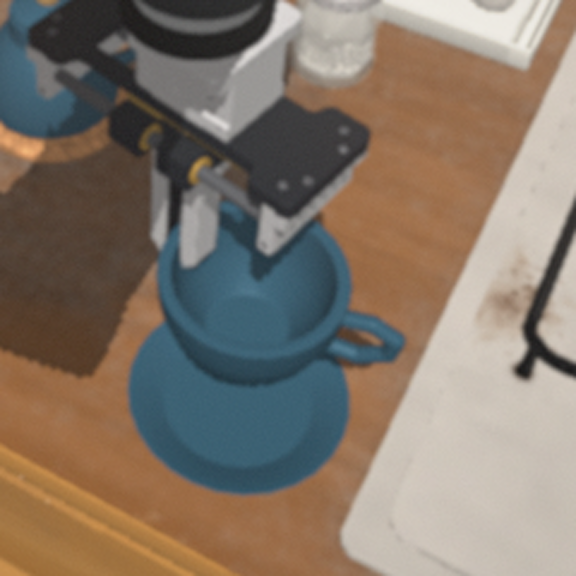

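The cup hangs over the saucer with its handle to the right at (380,335) in the crop. I'll check its tilt before lowering.

Run:
```python
from h import *
s=load("c8");P=cloud(s).reshape(-1,3);c=np.array([.4508,.1015])
d=P[:,:2]-c;r=np.hypot(*d.T);a=np.degrees(np.arctan2(d[:,1],d[:,0]))
for k in range(-180,180,30):
    m=(a>=k)&(a<k+30)&(r>.043)&(r<.060)&(P[:,2]>.08)&(P[:,2]<.14)
    if m.sum()>5: print(k+15,m.sum(),np.percentile(P[m,2],[50,90,97]).round(4),r[m].max().round(4))
```

```text
-165 326 [0.1218 0.1298 0.1307] 0.0529
-135 283 [0.1237 0.13   0.1305] 0.052
-105 176 [0.1283 0.1302 0.1308] 0.0518
-75 245 [0.1212 0.1301 0.1309] 0.06
-45 170 [0.1284 0.1302 0.1308] 0.0536
-15 211 [0.1221 0.1303 0.131 ] 0.0539
15 60 [0.1111 0.1212 0.1226] 0.0493
45 230 [0.1166 0.1294 0.1305] 0.0557
75 99 [0.13   0.1373 0.1385] 0.0599
105 180 [0.1288 0.131  0.1318] 0.0556
135 155 [0.1291 0.131  0.1317] 0.0542
165 270 [0.1251 0.1301 0.1309] 0.0538
```

```bash
echo '[[[0.001,0,0.015],0],[[0,0,0.02],0],[[0,0,0.015],0],[[0,0,0.004],0],[[0,0,0],0]]' > next.json && python3 -m creep next.json | grep -E 'tcp|ft|wid'
echo '[[[0,0,0],0],[[0,0,0],0]]' > next.json && python3 -m creep next.json | grep -E 'tcp|ft|wid'
echo '[[[0,0,0.003],0],[[0,0,0.002],0],[[0,0,0],0]]' > next.json && python3 -m creep next.json | grep -E 'tcp|ft|wid'
python3 go.py .4608 .1503 .0409
python3 - <<'E'
from bench import arm
from h import *
s=arm.snapshot("scene")
P=cloud(s);z=P[...,2];tc=arm.read_state()["tcp_pos"];h=tc[2]+.022+.0015
m=(abs(z-h)<.004)&(np.hypot(P[...,0]-.45,P[...,1]-.1025)<.06)
print(m.sum(),[np.round(q,4) for q in fitc(cv2.convexHull(np.float32(P[m][:,:2]))[:,0].astype(float))])
E
```

```text
tcp_pos: [0.4596, 0.1505, 0.0514]
ft_force: [-0.8, -0.4, -2.2]
width: 0.095
tcp_pos: [0.4609, 0.1508, 0.0529]
ft_force: [0.6, -1.1, -1.2]
width: 0.093
tcp_pos: [0.4595, 0.1506, 0.0468]
ft_force: [-0.2, 1.4, -2.3]
width: 0.092
t 40.25 tcp [0.4595 0.1506 0.0468] yaw_y 1.339 tilt [-0.0004 -0.0001] F [-0.2  1.4 -2.3] w 0.092 g 30.0 
 move [-0.0013  0.      0.0059] norm 0.006
1045 [array([0.4498, 0.1046]), np.float64(0.0542)]
```

```bash
echo '[[[-0.0007,-0.0007,0.002],0],[[0,0,0.002],0],[[0,0,0],0]]' > next.json && python3 -m creep next.json | grep -E 'tcp|ft|wid'
echo '[[[0,0,0.001],0],[[0,0,0],0]]' > next.json && python3 -m creep next.json | grep -E 'tcp|ft'
echo '[[[0,0,0.001],0],[[0,0,0],0]]' > next.json && python3 -m creep next.json | grep -E 'tcp|ft'
echo '[[[0,0,0.0007],0],[[0,0,0],0]]' > next.json && python3 -m creep next.json | grep -E 'tcp|ft'
```

```text
tcp_pos: [0.46, 0.1497, 0.0426]
ft_force: [-0.9, -0.7, -2.8]
width: 0.092
tcp_pos: [0.4602, 0.1498, 0.0418]
ft_force: [0.1, 0.1, -1.2]
tcp_pos: [0.4605, 0.1499, 0.0411]
ft_force: [0.4, 0.3, -1.6]
tcp_pos: [0.4607, 0.15, 0.0408]
ft_force: [-1.3, 0.7, 2.5]
```

```bash
echo '[[[0,0,0],0],[[0,0,0],0],[[0,0,0],0],[[0,0,0],0],[[0,0,0],0]]' > next.json && python3 -m creep next.json 0.6 | grep -E 'tcp|ft|wid'
echo '[[[0,0,0],0],[[0,0,0],0],[[0,0,-0.01],0],[[0,0,-0.03],0],[[0,0,-0.04],0]]' > next.json && python3 -m creep next.json | grep -E 'tcp|ft|wid'
echo '[[[0,0,-0.04],0],[[0,0,-0.03],0],[[0,0.03,0],0],[[0,0.045,0],0],[[0,0.045,0],0]]' > next.json && python3 -m creep next.json | grep -E 'tcp|ft|wid'
echo '[[[0,0.045,0],0],[[0,0.03,0],0],[[0,0,0],0],[[0,0,0],0]]' > next.json && python3 -m creep next.json | grep -E 'tcp|ft|wid'
python3 - <<'E'
from bench import arm
from h import *
ss={n:arm.snapshot(n) for n in("top","scene")}
cv2.imwrite("pics/end.png",ss["scene"]["pixels"][:,:,::-1]); cv2.imwrite("pics/endtop.png",cv2.resize(ss["top"]["pixels"][140:370,190:450,::-1],None,fx=2.4,fy=2.4))
for n,s in ss.items():
    P=cloud(s);z=P[...,2]
    for k,lo,hi,c,r in(("knob",.117,.130,(.608,.336),.04),("cuprim",.057,.068,(.45,.102),.07),("inf",.084,.096,(.4223,.333),.04),("jar",.082,.094,(.759,.174),.045),("cad",.091,.104,(.535,.482),.05)):
        m=(z>lo)&(z<hi)&(np.hypot(P[...,0]-c[0],P[...,1]-c[1])<r)
        if m.sum()>20: print(n,k,m.sum(),[np.round(q,4) for q in fitc(cv2.convexHull(np.float32(P[m][:,:2]))[:,0].astype(float))],np.percentile(z[m],[2,50,98]))
E
```

```text
tcp_pos: [0.4603, 0.1497, 0.0401]
ft_force: [0.1, -0.6, -0.7]
width: 0.482
tcp_pos: [0.4583, 0.1495, 0.1198]
ft_force: [0.9, -0.4, 0.2]
width: 0.597
tcp_pos: [0.4887, 0.2676, 0.192]
ft_force: [0.1, -0.3, 0.6]
width: 0.604
tcp_pos: [0.5048, 0.3397, 0.1904]
ft_force: [0.1, -0.5, 0.5]
width: 0.595
top knob 76 [array([0.6095, 0.3368]), np.float64(0.0095)] [0.11875292 0.1221893  0.12578307]
top cuprim 595 [array([0.4511, 0.102 ]), np.float64(0.0538)] [0.05790117 0.06126134 0.06466048]
top inf 170 [array([0.4203, 0.3316]), np.float64(0.0298)] [0.08507337 0.08859001 0.09132829]
top jar 680 [array([0.7599, 0.1739]), np.float64(0.0312)] [0.08391621 0.08799457 0.09191848]
top cad 331 [array([0.5377, 0.4847]), np.float64(0.0218)] [0.09200982 0.09643609 0.10023579]
scene knob 111 [array([0.6081, 0.3364]), np.float64(0.0103)] [0.11773477 0.1247553  0.12780116]
scene cuprim 1548 [array([0.4512, 0.098 ]), np.float64(0.0563)] [0.05732813 0.06414951 0.0668272 ]
scene inf 748 [array([0.4214, 0.3321]), np.float64(0.032)] [0.08479453 0.09127637 0.09412848]
scene jar 756 [array([0.7587, 0.1738]), np.float64(0.0318)] [0.08284161 0.09130665 0.09355047]
scene cad 467 [array([0.5337, 0.481 ]), np.float64(0.0233)] [0.09209408 0.09964367 0.10256782]
```

View pics/endtop.png

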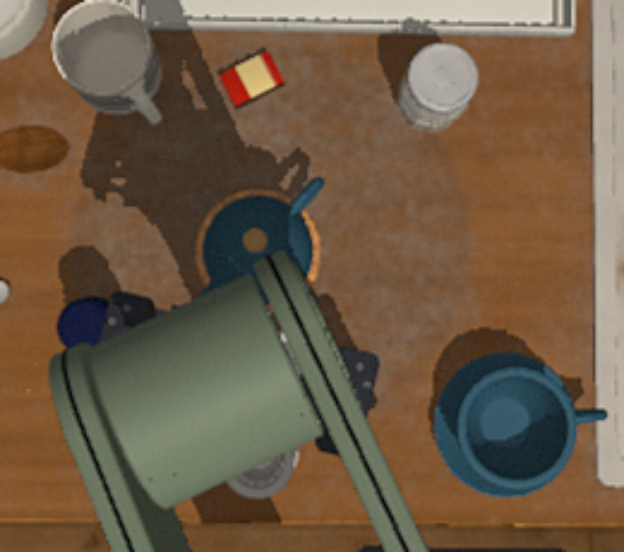

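View pics/end.png

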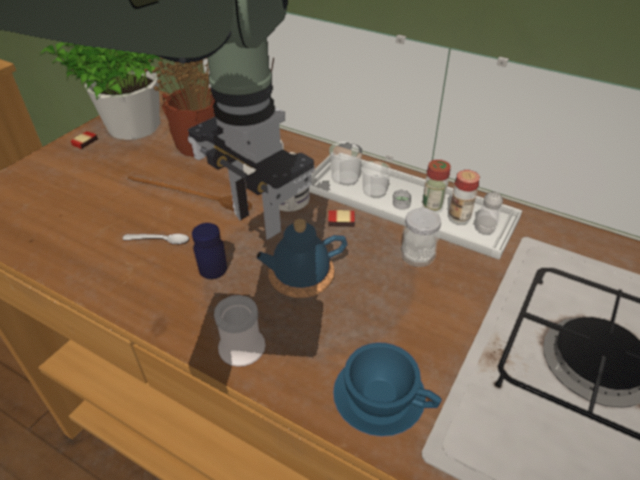

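Everything is in place: the cup is upright on the saucer at (381,380), about 2 mm off centre. The lidded pot is on the trivet at (301,260), the infuser is home in the holder at (238,315), and the jar and caddy haven't moved. The arm is clear of everything.

```bash
python3 -c "
from bench import arm
print(arm.hand_in())"
```

```text
the job is handed in; nothing more can be done
None
```

I handed the job in with the tea set laid at about 43 s of the 115 s allowed: infuser home on its collar in the drip holder, lidded teapot centred on the trivet, and cup upright about 2 mm off the saucer's centre. The sugar jar and tea caddy were left where they stood, and no verdict came back.

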